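# Exchange weighing: swap the loads of a two-pan balance

### The arm

A 7-joint arm with a two-finger parallel gripper is mounted at the origin on a cart in front of the work surface, level with it; the furniture and walls round the work are solid. World frame = base frame: x ahead of the robot, y to its left, z up, the work surface at z = 0. Lengths are in m, angles in rad, forces in N, time in s.
With the tool pointing down it reaches from about 0.425 to 0.95 m from the base axis. Payload 16.7 kg.
Tool frame: the origin (TCP) lies midway between the tips of the shut fingers; the grasp point (between the pads) lies 19 mm behind it; z points along the fingers, y is the line along which they close (so a half turn about z gives the same grasp; the last joint's range is limited). The gripper opens to 94 mm and grips with 3 to 60 N. Pads are 16 mm wide; open, the fingers measure 119 mm over their backs; the gripper's body (75 mm by 177 mm) begins 78 mm behind the grasp point.
Start: joints at [1.05, 0.426, 0.074, 1.606, -0.034, 1.111, -0.067], TCP at [0.245, -0.629, 0.167] pointing down, gripper open.
Joint ranges: [-2.85, 2.85], [-0.5, 2.14], [-1.23, 1.37], [0.21, 2.46], [-1.02, 4.16], [0.16, 2.05], [-2.73, 2.73]. Speed limits (rad/s): [1.89, 1.89, 2.39, 2.39, 3.01, 3.01, 3.01].

### API

Orientations are given as a rotation vector (axis times angle).
In Python, from plant import bot gives the robot as it stands.
- The arm moves only by the tool carry_out, never from a script. Its argument "targets" is a list that holds one entry, the list of rows, each a list of 5 numbers: the gripper's target within -1 to 1 (fully open at 1, half-way at 0, shut at -1), then the shift along the tool's x, y, z in m, then the turn about the tool's z in degrees. A call has 1 to 12 rows; each row shifts and turns the commanded pose from where the row before left it, along the tool's axes as they then stand; what a row does not reach is not made up. A row lasts 1/8 s, in which the tool goes at most 62.5 mm and 10.7 degrees, less where a joint would pass 70% of its speed; a pose out of reach is approached as far as the arm can. A call with a gripper value outside its range is refused whole. The fingers move at their own pace and stop on an object; "grip_force" is the grip in N (left out, the last holds). Time passes only in rows, so rows that do not move let the fingers close. It gives the time, the measured TCP pose, the force, the opening and the grip force at its end, in the units of the state.
- bot.state(): the state, without advancing time (a new reading comes with each control period).
- bot.get_image(name): name is "scene" or "side" or "wrist"; returns a dict with "pixels" (400x640x3 uint8, blue, green, red), "z_map" (400x640 float32, m along the optical axis (not along the pixel's ray), 0 where there is no reading), "fov_y" (degrees; the focal length in pixels is half the picture's height over the tangent of half this angle, whatever the lens; pixels are square), "cx", "cy" (the principal point, pixels), "R" (3x3) and "t" (3): a world point X has camera coordinates R X + t; the wrist camera has in their place "T_tool_cam" (4x4, takes a point from camera to tool coordinates, whose origin is the TCP and whose axes are the flange's). Camera axes: x right, y down, z forward; pixel columns grow to the right and rows downward; lengths in m; the calibration is good to about 2 mm. The wrist camera is an equidistant fisheye: a pixel r from the principal point sees the ray r / f radians off the axis. A picture is of the moment at which its call begins: read the wrist's pose just before it.
- bot.sign_off(): hands the job in; it is judged then, once.
Trained networks look in a picture, given as the dict that the camera call returned (one of the last four; its "shot" number tells which), for a name from the list of things; names that differ only in an ending like _2 or _b are one class to them, and where a whole thing is asked for, a point or a joint stands for the part that bears it (a point fixed in the world has none). Each returns a list of dicts, best first, with "p" (0 to 1); they miss things now and then, are a little off and sometimes report something else, mostly with a low value. They report only what shows in the picture. A call takes as long as a camera call. They do not tell look-alikes from the thing itself.
- bot.boxes_of(target, picture): "position" ([x, y, z] in m, in the coordinates of the camera as it stood for that picture, good to about 4 mm: the middle of the surface that is visible of it).
- bot.regions_of(target, picture): "mask" (400x640 bool, what is visible of it).
- bot.landmark_of(target, picture): "position" ([x, y, z] in m, in the coordinates of the camera as it stood for that picture, good to about 4 mm: a listed point, or the origin of a listed thing).
The state is a dict: "time_s": time; "joint_positions": joint angles; "qvel": joint speeds; "effort": joint torques, N m; "eef_pos": TCP position; "tool_rot": TCP orientation; "force": force on the tool from outside, world axes, zero at the start; "wrist_torque": the same for the moment, N m; "finger_gap": finger opening in m; "grasp_force": force on a finger pad.
Only numpy, scipy, OpenCV 4.12 (cv2) and the standard library are available. Lean on these libraries where they do the work, as an engineer would, in place of code of your own. Each camera call takes 0.05 s, during which the arm holds its last target. There are 200 camera calls.

### The job

Do the second half of an exchange weighing on the two-pan balance, to check that its arms are equal: the sample jar and the three knob weights that balance it must change pans. First set the jar aside on the ribbed rubber pad, next move the three weights to the pan the jar stood on, and then stand the jar in the middle of the pan the weights came from. Set everything down gently and upright, flat on its pan and not stacked, so that the balance is level again at the end; do not disturb the survey meter in front of the balance or the soil beaker beside it.

Things in the scene. Friction and masses are not known exactly. Their poses are not given: they have to be found in the camera images.
- jar: sample jar, black contents and white ribbed screw cap, standing on one of the two pans (either one): 55 mm tall, body 48 mm diameter, cap 52 mm diameter from 42 to 55 mm height, 350 g. Origin: centre of its underside, z up. Take it round the cap from above.
- weight_large: largest of three brass knob weights that stand together on the other pan, near its middle: 29 mm diameter up to 42 mm height, then a neck (13 mm) and a knob (19 mm diameter) to 60 mm; 200 g. Origin: centre of its underside, z up.
- weight_middle: middle knob weight: 23 mm diameter up to 34 mm height, neck and 15 mm knob to 48 mm; 100 g; it stands about 43 mm from the large weight, centre to centre. Origin: centre of its underside, z up.
- weight_small: smallest knob weight: 18 mm diameter up to 27 mm height, neck and 12 mm knob to 38 mm; 50 g; it stands about 43 mm from the large weight on the side away from the middle one. Origin: centre of its underside, z up.
- pan_a_mid (a point): centre of the floor of the balance's pan on the robot's left: a round flat steel dish, floor 122 mm across, rim 140 mm across and 4 mm above the floor. It stays horizontal and moves with its load up to 8 mm up or down about its level height of 96.5 mm above the desk. At the start it bears either the jar or the weights. z up, y along the line through both pans, from pan b to pan a.
- pan_b_mid (a point): the same point of the other pan, 240 mm from pan a's (the one on the robot's right); it goes down as far as pan a goes up. Between the pans stands a low housing with pointer, 83 mm high.
- pan_a (a joint): height of pan a above level in m: 0 when the balance is level (equal loads), +0.008 up at its stop, -0.008 down at its stop; pan b is at minus this. A difference in load of about 50 g takes it to a stop; soft spring and damper, it settles in about a second.
- pad_mid (a point): centre of the top of a black ribbed rubber pad, 120 x 120 x 5 mm (top 5 mm above the desk), fixed on the desk left or right in front of the balance: the free spot for the jar. z up.
- survey_meter: yellow hand-held contamination meter lying on the desk in front of the balance, on the other side from the pad (another one, far to the left, is of no concern), 163 x 66 x 67 mm, origin at the centre of its underside, long axis x. Leave it alone.
- soil_beaker: clear tub of brown soil with a pressed lid, 118 mm diameter, 100 mm tall, standing to the left of the balance (the nearer of two such tubs), origin at the centre of its underside. Leave it alone.
There are look-alikes about, which are no part of the job. What is shaped like the jar but blue or purple is not meant. What is shaped like the weight_large but pink is not meant.

How it is judged:
By the outcome, as a careful person would: the job done as asked, in the order asked, and still so for the second after the job is handed in, with the robot touching nothing.
It also fails if it takes over 120 s, if anything falls off the work surface, if the arm or the gripper's body presses on something with over 40 N, if the wrist force passes 120 N, or if a joint passes its speed limit or range.

## Working session

There is one attempt and no reset: what is moved stays moved. The work goes in short steps, Python scripts to look and compute and a tool call to move; the robot and the scene stay as the last step left them, time stands still between calls to the robot, and variables do not carry over. Pictures are saved under pics/ and viewed, at most 14 in all, crops included, and the job is handed in when it is done.

Besides the shell and the picture viewer there is one more tool, called after "Request:" as a command line: name --argument value ..., lists and objects as JSON in quotes. carry_out: Moves the arm, as the interface text tells. Its arguments: {"type":"object","properties":{"targets":{"type":"array","items":{"type":"array","items":{"type":"array","items":{"type":"number"}}}},"grip_force":{"type":"number"}},"required":["targets"]}

```bash
mkdir -p pics; ls
cat > h.py <<'E'
import numpy as np, cv2
from scipy.spatial.transform import Rotation as Ro
from plant import bot
def towld(pic,p,st=None):
    p=np.array(p)
    if 'R' in pic: return np.array(pic['R']).T@(p-np.array(pic['t']))
    T=np.array(pic['T_tool_cam']); q=T[:3,:3]@p+T[:3,3]
    return np.array(st['eef_pos'])+Ro.from_rotvec(st['tool_rot']).as_matrix()@q
def proj(pic,X):
    c=np.array(pic['R'])@X+np.array(pic['t']); f=200/np.tan(np.radians(pic['fov_y']/2))
    return c[0]/c[2]*f+pic['cx'],c[1]/c[2]*f+pic['cy']
E
python3 - <<'E'
from h import *
s=bot.state(); print({k:np.round(v,3).tolist() for k,v in s.items()})
for n in ['scene','side']:
    p=bot.get_image(n); cv2.imwrite(f'pics/{n}0.png',p['pixels'])
    for t in ['jar','weight_large','weight_middle','weight_small','pan_a_mid','pan_b_mid','pad_mid','survey_meter','soil_beaker']:
        for d in bot.landmark_of(t,p)[:3]:
            X=towld(p,d['position']); print(n,t,round(d['p'],2),X.round(3),np.round(proj(p,X)))
E
```

```text
pics
{'time_s': 0.0, 'joint_positions': [1.05, 0.427, 0.074, 1.607, -0.034, 1.111, -0.067], 'qvel': [-0.0, 0.0, -0.0, 0.001, 0.001, -0.0, -0.001], 'effort': [0.002, -93.581, 3.666, -45.418, -0.049, 0.02, 0.0], 'eef_pos': [0.244, -0.629, 0.167], 'tool_rot': [-3.087, -0.579, 0.001], 'force': [0.067, -0.566, 0.004], 'wrist_torque': [0.013, -0.033, -0.002], 'grasp_force': 0.0, 'finger_gap': 0.094}
scene jar 0.88 [0.586 0.087 0.096] [290. 192.]
scene jar 0.8 [0.64  0.219 0.   ] [245. 224.]
scene jar 0.65 [ 0.546  0.225 -0.   ] [257. 242.]
scene weight_large 0.54 [ 0.576 -0.27  -0.006] [381. 184.]
scene weight_large 0.51 [ 0.54  -0.143  0.096] [360. 175.]
scene weight_middle 0.39 [ 0.523 -0.187  0.101] [375. 172.]
scene weight_small 0.63 [ 0.549 -0.103  0.097] [348. 178.]
scene pan_a_mid 0.87 [0.576 0.097 0.097] [289. 195.]
scene pan_a_mid 0.41 [ 0.416  0.326 -0.005] [245. 287.]
scene pan_b_mid 0.82 [ 0.546 -0.145  0.098] [360. 173.]
scene pad_mid 0.66 [ 0.395 -0.341  0.003] [435. 200.]
scene pad_mid 0.62 [ 0.521 -0.184  0.1  ] [374. 173.]
scene survey_meter 0.61 [ 0.418  0.323 -0.009] [246. 287.]
scene soil_beaker 0.78 [ 0.565  0.385 -0.003] [202. 261.]
side jar 0.74 [0.581 0.087 0.1  ] [337. 195.]
side jar 0.5 [ 0.633  0.22  -0.001] [348. 197.]
side jar 0.32 [0.415 0.32  0.   ] [278. 182.]
side weight_large 0.81 [ 0.57  -0.275 -0.   ] [349. 319.]
side weight_large 0.5 [ 0.535 -0.144  0.095] [329. 252.]
side weight_middle 0.63 [ 0.521 -0.185  0.097] [325. 264.]
side pan_a_mid 0.7 [0.572 0.092 0.097] [334. 195.]
side pan_a_mid 0.46 [ 0.545 -0.147  0.097] [333. 253.]
side pan_b_mid 0.88 [ 0.546 -0.144  0.094] [333. 252.]
side pad_mid 0.75 [ 0.395 -0.348  0.004] [275. 349.]
side survey_meter 0.84 [ 0.414  0.323 -0.004] [278. 183.]
side soil_beaker 0.83 [0.562 0.379 0.001] [321. 170.]
```

View pics/scene0.png

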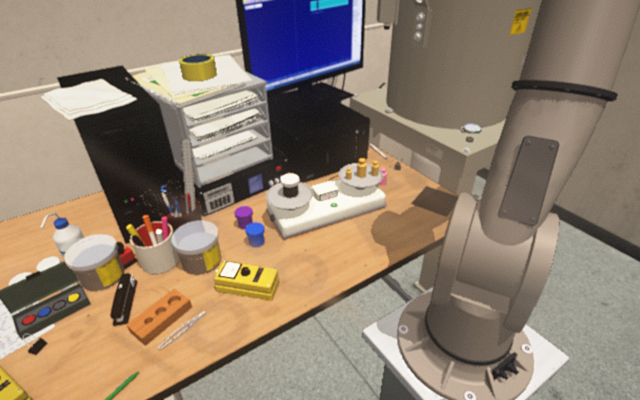

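View pics/side0.png

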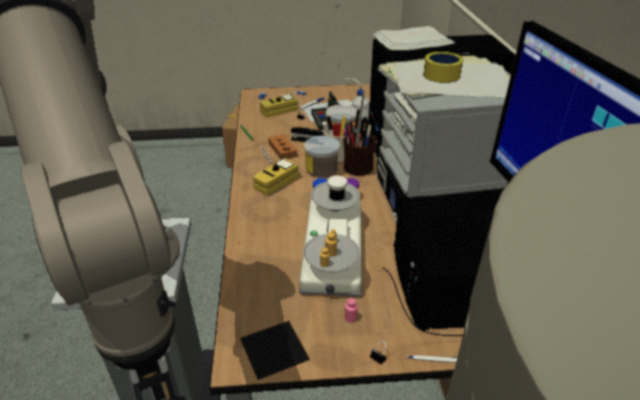

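The scene picture shows the jar on the left pan (290,185) and the three brass weights on the right pan (348–376,170). The blue and purple jars stand on the desk at (256,234) and (243,216). The pink weight is on the desk at (384,176), or (351,310) in the side view. The pad is black, at side (275,349). None of the look-alikes is on a pan.

```bash
cat >> h.py <<'E'
def plan(x,y,z,th=None):
    s=bot.state(); R=Ro.from_rotvec(s['tool_rot']).as_matrix(); h=np.degrees(np.arctan2(R[1,0],R[0,0]))
    turn=0 if th is None else (h-th+180)%360-180
    R2=R@Ro.from_rotvec([0,0,np.radians(turn)]).as_matrix()
    print('pos',s['eef_pos'],'head',round(h,1),'turn',round(turn,1),'then shift',(R2.T@(np.array([x,y,z])-s['eef_pos'])).round(4))
E
python3 - <<'E'
from h import *
for n in ['scene','side']:
    p=bot.get_image(n); f=200/np.tan(np.radians(p['fov_y']/2)); z=p['z_map']
    v,u=np.mgrid[:400,:640]; P=np.stack([(u-p['cx'])/f*z,(v-p['cy'])/f*z,z],-1).reshape(-1,3)[z.ravel()>0]
    W=(P-np.array(p['t']))@np.array(p['R']); print(n,p['fov_y'])
    for x in np.arange(.3,1,.05):
        r=[]
        for y in np.arange(-.5,.5,.1):
            m=(abs(W[:,0]-x-.025)<.025)&(abs(W[:,1]-y-.05)<.05)&(W[:,2]<.9); r.append(round(W[m,2].max(),2) if m.sum()>3 else -1)
        print(round(x,2),r)
print(bot.get_image('wrist')['T_tool_cam'])
plan(.40,-.345,.36,-7)
E
```

```text
scene 54.13957674041581
0.3 [-1, np.float64(0.01), np.float64(0.0), np.float64(0.0), np.float64(0.0), np.float64(0.0), np.float64(0.0), np.float64(0.05), np.float64(0.05), np.float64(0.0)]
0.35 [np.float64(0.01), np.float64(0.01), np.float64(0.01), np.float64(0.0), np.float64(0.0), np.float64(0.0), np.float64(0.0), np.float64(0.05), np.float64(0.06), np.float64(0.01)]
0.4 [np.float64(0.0), np.float64(0.01), np.float64(0.01), np.float64(0.0), np.float64(0.0), np.float64(0.0), np.float64(0.0), np.float64(0.05), np.float64(0.06), np.float64(0.03)]
0.45 [np.float64(0.0), np.float64(0.01), np.float64(0.0), np.float64(0.1), np.float64(0.1), np.float64(0.06), np.float64(0.04), np.float64(0.0), np.float64(0.06), np.float64(0.03)]
0.5 [np.float64(0.0), np.float64(0.0), np.float64(0.1), np.float64(0.16), np.float64(0.14), np.float64(0.1), np.float64(0.1), np.float64(0.06), np.float64(0.1), np.float64(0.1)]
0.55 [np.float64(0.0), np.float64(0.0), np.float64(0.1), np.float64(0.14), np.float64(0.13), np.float64(0.15), np.float64(0.15), np.float64(0.06), np.float64(0.1), np.float64(0.14)]
0.6 [np.
[... 3575 characters left out ...]
p.float64(0.39), np.float64(0.42)]
0.9 [-1, -1, -1, np.float64(0.19), np.float64(0.18), np.float64(0.4), np.float64(0.44), np.float64(0.44), np.float64(0.39), np.float64(0.42)]
0.95 [-1, -1, np.float64(0.59), np.float64(0.59), np.float64(0.59), np.float64(0.59), np.float64(0.4), np.float64(0.4), np.float64(0.39), np.float64(0.41)]
[[ 1.66788470e-04 -9.57489376e-01 -2.88468484e-01  8.36461832e-02]
 [ 9.99999602e-01 -9.29895317e-05  8.86838275e-04 -3.39616950e-04]
 [-8.75962776e-04 -2.88468517e-01  9.57488980e-01 -2.18268590e-01]
 [ 0.00000000e+00  0.00000000e+00  0.00000000e+00  1.00000000e+00]]
pos [ 0.24455994 -0.62911075  0.1674629 ] head 21.2 turn 28.2 then shift [ 0.1197 -0.3009 -0.1925]
```

Request:
carry_out --targets '[[[1,0,0,-0.03,0],[1,0,0,-0.05,0],[1,0,0,-0.05,0],[1,0,0,-0.05,0],[1,0,0,0,0]]]'

```text
time_s: 1.78
eef_pos: [0.2451, -0.6305, 0.3519]
tool_rot: [3.082, 0.578, 0.003]
force: [-0.1, 0.2, -1.9]
finger_gap: 0.0942
grasp_force: 0.0
```

```bash
python3 -c "
from h import *
plan(.56,-.03,.36,80)"
```

```text
pos [ 0.24506983 -0.6305116   0.35187162] head 21.2 turn -58.8 then shift [ 0.646   0.2059 -0.0107]
```

Request:
carry_out --targets '[[[1,0,0,0,-9.8],[1,0,0,0,-9.8],[1,0,0,0,-9.8],[1,0,0,0,-9.8],[1,0,0,0,-9.8],[1,0,0,0,-9.8],[1,0.03,0.01,-0.01,0],[1,0.045,0.014,0,0],[1,0.045,0.014,0,0],[1,0.045,0.014,0,0],[1,0.045,0.014,0,0],[1,0.045,0.014,0,0]]]'

```text
time_s: 3.28
eef_pos: [0.3678, -0.3902, 0.3568]
tool_rot: [-2.405, -2.02, 0.0]
force: [1.2, -0.6, 0.1]
finger_gap: 0.094
grasp_force: 0.0
```

Request:
carry_out --targets '[[[1,0.05,0.016,0,0],[1,0.05,0.016,0,0],[1,0.05,0.016,0,0],[1,0.05,0.016,0,0],[1,0.05,0.016,0,0],[1,0.05,0.016,0,0],[1,0.05,0.016,0,0],[1,0.03,0.01,0,0],[1,0.01,0.003,0,0],[1,0,0,0,0],[1,0,0,0,0]]]'

```text
time_s: 4.65
eef_pos: [0.5576, -0.0307, 0.3574]
tool_rot: [2.407, 2.018, -0.001]
force: [-0.2, 0.8, 0.3]
finger_gap: 0.0938
grasp_force: 0.0
```

```bash
cat >> h.py <<'E'
def look(name,targets,fn='landmark_of'):
    s=bot.state(); p=bot.get_image('wrist'); cv2.imwrite(f'pics/{name}.png',p['pixels'])
    print('tcp',np.round(s['eef_pos'],4))
    for t in targets:
        for d in getattr(bot,fn)(t,p)[:2]:
            c=np.array(d['position']);a=np.arctan2(np.hypot(c[0],c[1]),c[2]);f=200/np.tan(np.radians(p['fov_y']/2))
            uv=np.array([p['cx'],p['cy']])+f*a*c[:2]/np.hypot(c[0],c[1])
            print(t,round(d['p'],2),towld(p,c,s).round(4),uv.round())
    return s,p
E
python3 - <<'E'
from h import *
look('w1',['jar','weight_large','weight_middle','weight_small','pan_a_mid','pan_b_mid'])
E
```

```text
tcp [ 0.5576 -0.0307  0.3574]
jar 0.98 [0.641  0.2208 0.0024] [342.  15.]
jar 0.85 [0.5802 0.0891 0.0985] [322.  84.]
weight_large 0.83 [ 0.5427 -0.1466  0.0988] [325. 231.]
weight_large 0.69 [ 0.5766 -0.2691  0.0017] [350. 263.]
weight_middle 0.79 [ 0.52   -0.1811  0.0971] [315. 251.]
weight_small 0.46 [ 0.5533 -0.1041  0.096 ] [327. 206.]
weight_small 0.29 [0.5766 0.0905 0.0944] [320.  83.]
pan_a_mid 0.81 [0.5785 0.0922 0.096 ] [321.  82.]
pan_a_mid 0.24 [ 0.5387 -0.1436  0.0949] [322. 229.]
pan_b_mid 0.87 [ 0.5397 -0.1455  0.0985] [323. 231.]
```

View pics/w1.png

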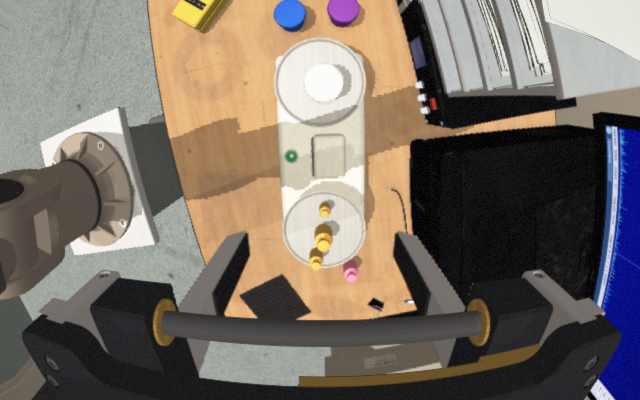

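The picture shows the jar at (323,83) on pan a and the brass weights on pan b: small (325,210), large (323,238), middle (316,258). Three things are jar-shaped: white at (323,83), blue at (290,14) and purple at (343,10). Two are shaped like the large weight: brass at (323,238) and pink at (350,272). The white jar and the brass weight stand on the pans and have the right colours. I'll confirm with a crop on the approach.

```bash
python3 -c "
from h import *
im=cv2.imread('pics/w1.png')[0:285,250:400]; cv2.imwrite('pics/c1.png',cv2.resize(im,None,fx=2.1,fy=2.1,interpolation=cv2.INTER_CUBIC))
plan(.58,.088,.22,83)"
```

```text
pos [ 0.55792895 -0.02964395  0.35757868] head 80.0 turn -3.0 then shift [0.1195 0.0075 0.1376]
```

View pics/c1.png

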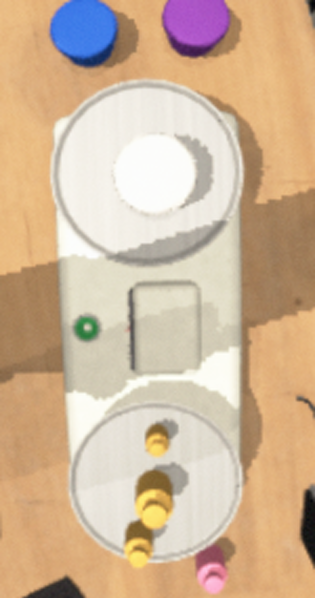

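The crop confirms it: the white-capped jar is on pan a, three brass weights are on pan b, and the pink, blue and purple look-alikes are on the desk.

Request:
carry_out --targets '[[[1,0.04,0.002,0.03,-3],[1,0.04,0.003,0.04,0],[1,0.04,0.003,0.04,0],[1,0,0,0.028,0],[1,0,0,0,0],[1,0,0,0,0]]]'

```text
time_s: 5.75
eef_pos: [0.5832, 0.0881, 0.2208]
tool_rot: [2.352, 2.081, 0.002]
force: [0.2, -0.8, 0.8]
finger_gap: 0.0942
grasp_force: 0.0
```

```bash
cat >> h.py <<'E'
def blob(p,s,t,z,cond=None,n=0):
    """centre of masked pixels cut with horizontal plane z"""
    m=bot.regions_of(t,p); 
    for d in m[:2]:
        v,u=np.nonzero(d['mask']); f=200/np.tan(np.radians(p['fov_y']/2))
        (cu,cv_),r=cv2.minEnclosingCircle(np.stack([u,v],1).astype(np.float32))
        out=[]
        for a,b in [(cu,cv_),(cu+r,cv_)]:
            dx,dy=a-p['cx'],b-p['cy']; rr=np.hypot(dx,dy); th=rr/f
            ray=np.array([dx/rr*np.sin(th),dy/rr*np.sin(th),np.cos(th)])
            o=towld(p,[0,0,0],s); q=towld(p,ray,s)-o; out.append(o+q*(z-o[2])/q[2])
        print('blob',t,round(d['p'],2),(round(cu),round(cv_),round(r)),out[0].round(4),'rad',np.linalg.norm(out[1]-out[0]).round(4))
E
python3 - <<'E'
from h import *
s,p=look('w2',['jar','pan_a_mid'])
blob(p,s,'jar',.1515)
E
```

```text
tcp [0.5832 0.0881 0.2208]
jar 0.85 [0.6409 0.2231 0.0034] [351.  68.]
jar 0.61 [0.58   0.088  0.0968] [319. 183.]
pan_a_mid 0.72 [ 0.5397 -0.1471  0.0991] [312. 343.]
pan_a_mid 0.66 [0.5763 0.0924 0.0967] [315. 180.]
blob jar 0.69 (353, 67, 22) [0.6259 0.2065 0.1515] rad 0.0208
blob jar 0.66 (280, 70, 22) [0.56   0.212  0.1515] rad 0.0204
```

View pics/w2.png

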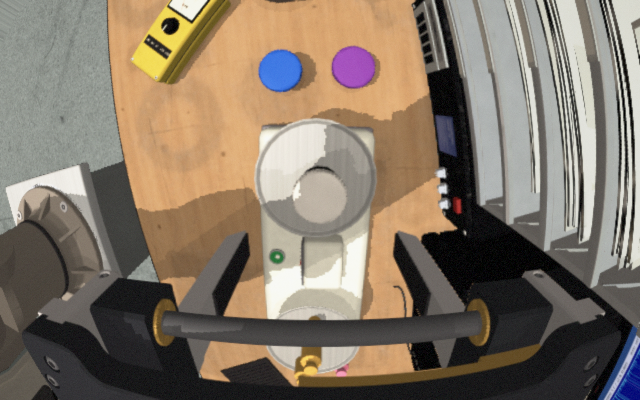

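The cap sits centred between the fingers at (320,195), so I go down and take it.

Request:
carry_out --targets '[[[1,0,-0.002,0.03,0],[1,0,0,0.03,0],[1,0,0,0.02,0],[1,0,0,0.0145,0],[1,0,0,0,0],[-0.2,0,0,0,0],[-0.2,0,0,0,0],[-0.2,0,0,0,0],[-0.2,0,0,0,0],[-0.2,0,0,0,0],[-0.2,0,0,0,0]]]' --grip_force 20

```text
time_s: 7.32
eef_pos: [0.5806, 0.0887, 0.125]
tool_rot: [-2.352, -2.083, -0.0]
force: [-0.3, -0.4, 0.5]
finger_gap: 0.0388
grasp_force: 0.0
```

Run:
```python
from h import *
s,p=look('w3',['jar','pan_a_mid']); print(s['finger_gap'],s['grasp_force'])
q=bot.get_image('side')
for d in bot.landmark_of('jar',q)[:3]: print(towld(q,d['position']).round(3),d['p'])
cv2.imwrite('pics/s3.png',np.hstack([p['pixels'][60:360,200:440],cv2.resize(q['pixels'][130:280,270:420],(300,300))]))
```

```text
tcp [0.5806 0.0887 0.125 ]
jar 0.84 [0.5814 0.087  0.0997] [323. 213.]
jar 0.79 [ 0.5498  0.2251 -0.001 ] [279.  67.]
0.03882914000408293 0.0
[0.58  0.089 0.1  ] 0.94
[0.549 0.229 0.001] 0.45
```

View pics/s3.png

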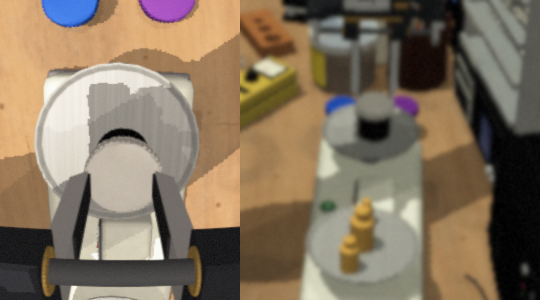

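```bash
cat >> h.py <<'E'
def toolcloud(p):
    f=200/np.tan(np.radians(p['fov_y']/2)); v,u=np.mgrid[:400,:640]; dx=u-p['cx'];dy=v-p['cy'];r=np.hypot(dx,dy)+1e-9;th=r/f
    z=p['z_map'];k=z*np.tan(th)/r
    P=np.stack([dx*k,dy*k,z],-1); T=np.array(p['T_tool_cam']); return P@T[:3,:3].T+T[:3,3]
E
python3 - <<'E'
from h import *
s=bot.state();p=bot.get_image('wrist');C=toolcloud(p)
for v in [190,200,215,230,235,240,250,270,300]:
    print(v,[C[v,u].round(3).tolist() for u in (280,288,296,320,350,358,366)])
E
```

```text
190 [[0.018, -0.035, 0.027], [0.018, -0.028, 0.029], [0.018, -0.021, 0.028], [0.02, -0.002, 0.019], [0.018, 0.023, 0.027], [0.018, 0.03, 0.026], [0.018, 0.037, 0.029]]
200 [[0.009, -0.035, 0.028], [0.009, -0.028, 0.028], [0.009, -0.022, 0.026], [0.024, -0.002, -0.021], [0.009, 0.023, 0.027], [0.009, 0.03, 0.027], [0.009, 0.037, 0.027]]
215 [[-0.004, -0.036, 0.028], [-0.004, -0.029, 0.027], [0.015, -0.017, -0.027], [0.016, -0.002, -0.028], [0.016, 0.018, -0.028], [-0.004, 0.03, 0.027], [-0.004, 0.037, 0.028]]
230 [[-0.017, -0.036, 0.026], [0.005, -0.023, -0.028], [0.005, -0.018, -0.028], [0.005, -0.002, -0.028], [0.005, 0.018, -0.028], [0.005, 0.024, -0.027], [-0.017, 0.038, 0.026]]
235 [[0.009, -0.026, -0.045], [0.009, -0.021, -0.045], [0.002, -0.018, -0.028], [0.002, -0.002, -0.028], [0.002, 0.019, -0.028], [0.009, 0.022, -0.045], [-0.023, 0.038, 0.027]]
240 [[0.01, -0.025, -0.054], [0.008, -0.021, -0.049], [-0.002, -0.018, -0.028], [-0.002, -0.002, -0.028], [-0.002, 0.019, -0.028], [0.009, 0.021, -0.053], [0.009, 0.025, -0.054]]
250 [[0.009, -0.023, -0.067], [0.006, -0.02, -0.06], [-0.01, -0.018, -0.026], [-0.01, -0.002, -0.027], [-0.01, 0.019, -0.027], [0.009, 0.02, -0.065], [0.01, 0.024, -0.067]]
270 [[0.007, -0.021, -0.085], [-0.005, -0.02, -0.064], [-0.057, -0.023, 0.026], [-0.025, -0.002, -0.028], [-0.056, 0.025, 0.025], [0.004, 0.018, -0.079], [0.008, 0.021, -0.087]]
300 [[0.002, -0.019, -0.104], [-0.122, -0.038, 0.07], [-0.122, -0.029, 0.071], [-0.1, -0.002, 0.04], [-0.102, 0.029, 0.043], [-0.122, 0.041, 0.07], [0.007, 0.018, -0.11]]
```

Run:
```python
from h import *
s=bot.state();p=bot.get_image('wrist');C=toolcloud(p)
for sg in (-1,1):
    y=C[...,1]*sg
    m=(y>.0195)&(y<.06)&(abs(C[...,0])<.03)&(C[...,2]<-.03)&(C[...,2]>-.15)
    v,u=np.nonzero(m); P=C[m]; i=np.argsort(-P[:,2])[:400:25]
    print([(int(v[j]),int(u[j]),P[j].round(3).tolist()) for j in i])
q=bot.get_image('side'); f=200/np.tan(np.radians(q['fov_y']/2));z=q['z_map']
v,u=np.mgrid[:400,:640]; P=np.stack([(u-q['cx'])/f*z,(v-q['cy'])/f*z,z],-1)
W=(P-np.array(q['t']))@np.array(q['R'])
m=(abs(W[...,0]-.58)<.06)&(abs(W[...,1]-.08)<.06)&(W[...,2]>.1)
for v in range(145,205,4):
    uu=np.nonzero(m[v])[0]; print(v,[(int(k),W[v,k].round(3).tolist()) for k in uu[::5]])
```

```text
[(231, 286, [0.009, -0.023, -0.039]), (245, 291, [0.001, -0.02, -0.042]), (235, 279, [0.009, -0.027, -0.044]), (236, 286, [0.009, -0.022, -0.046]), (236, 273, [0.01, -0.03, -0.048]), (251, 290, [0.0, -0.02, -0.049]), (238, 277, [0.009, -0.027, -0.05]), (240, 286, [0.009, -0.022, -0.053]), (241, 273, [0.009, -0.029, -0.054]), (241, 269, [0.009, -0.031, -0.055]), (266, 289, [-0.006, -0.02, -0.056]), (243, 282, [0.009, -0.023, -0.058]), (244, 277, [0.009, -0.026, -0.059]), (245, 273, [0.009, -0.028, -0.06]), (247, 278, [0.009, -0.025, -0.062]), (265, 288, [-0.002, -0.02, -0.063])]
[(231, 355, [0.009, 0.021, -0.039]), (235, 364, [0.009, 0.025, -0.045]), (236, 359, [0.009, 0.022, -0.047]), (238, 366, [0.009, 0.026, -0.05]), (239, 369, [0.009, 0.027, -0.052]), (241, 366, [0.009, 0.025, -0.054]), (242, 359, [0.009, 0.021, -0.056]), (244, 357, [0.009, 0.02, -0.058]), (245, 366, [0.009, 0.025, -0.06]), (246, 367, [0.009, 0.025, -0.062]), (247, 375, [0.009, 0.029, -0.063]), (247, 366, [0.01, 0.024, -0.065]), (250, 377, [0.009, 0.03, -0.067]), (252, 370, [0.009, 0.026, -0.068]), (252, 371, [0.0
[... 937 characters left out ...]
 0.097, 0.155]), (343, [0.599, 0.102, 0.151])]
181 [(328, [0.556, 0.089, 0.149]), (333, [0.569, 0.083, 0.152]), (338, [0.583, 0.083, 0.151]), (343, [0.596, 0.082, 0.151])]
185 [(317, [0.529, 0.14, 0.103]), (332, [0.564, 0.066, 0.15]), (337, [0.578, 0.063, 0.151]), (342, [0.591, 0.062, 0.151]), (347, [0.615, 0.133, 0.102])]
189 [(328, [0.559, 0.119, 0.101]), (334, [0.569, 0.061, 0.14]), (339, [0.583, 0.059, 0.14]), (344, [0.599, 0.076, 0.128])]
193 [(329, [0.558, 0.083, 0.112]), (334, [0.569, 0.059, 0.128]), (339, [0.584, 0.066, 0.122]), (344, [0.6, 0.079, 0.113])]
197 [(330, [0.561, 0.078, 0.102]), (335, [0.573, 0.064, 0.111]), (340, [0.587, 0.066, 0.109])]
201 [(321, [0.534, 0.063, 0.101])]
```

The grip missed. Both cameras show the fingertips about 38 mm behind the reported TCP, just above the cap. I'll open and measure whether that offset depends on the opening.

Request:
carry_out --targets '[[[1,0,0,0,0],[1,0,0,0,0],[1,0,0,0,0],[1,0,0,0,0],[1,0,0,0,0],[1,0,0,0,0]]]'

```text
time_s: 8.48
eef_pos: [0.5806, 0.0887, 0.125]
tool_rot: [-2.352, -2.083, -0.0]
force: [-0.7, -0.4, -0.3]
finger_gap: 0.0927
grasp_force: 0.0
```

```bash
cat >> h.py <<'E'
def tips():
    s=bot.state();p=bot.get_image('wrist');C=toolcloud(p); g=s['finger_gap']/2
    for sg in (-1,1):
        y=C[...,1]*sg
        m=(y>g-.003)&(y<g+.014)&(abs(C[...,0])<.03)&(C[...,2]<.01)&(C[...,2]>-.15)
        P=C[m]; print('tip',sg,s['finger_gap'],P[np.argsort(-P[:,2])[:200:20]].round(3).tolist())
    return s,p
E
python3 -c "
from h import *
tips()"
```

```text
tip -1 0.09272647770366833 [[0.006, -0.047, -0.038], [0.009, -0.05, -0.041], [0.009, -0.054, -0.042], [0.002, -0.047, -0.044], [0.008, -0.049, -0.045], [0.003, -0.047, -0.046], [0.007, -0.048, -0.047], [0.01, -0.051, -0.048], [0.005, -0.048, -0.049], [0.009, -0.053, -0.05]]
tip 1 0.09272647770366833 [[0.005, 0.046, -0.038], [-0.007, 0.045, -0.041], [0.009, 0.051, -0.042], [0.009, 0.051, -0.044], [-0.001, 0.045, -0.045], [0.004, 0.046, -0.046], [-0.007, 0.046, -0.047], [0.008, 0.046, -0.048], [0.004, 0.045, -0.049], [0.009, 0.053, -0.05]]
```

The offset is a constant 38 mm, and the gripper body height in the side view agrees with it. So tip z = reported z + 0.038, and I go 37 mm lower.

Request:
carry_out --targets '[[[1,0,0,0.01,0],[1,0,0,0.01,0],[1,0,0,0.01,0],[1,0,0,0.007,0],[1,0,0,0,0],[-0.1,0,0,0,0],[-0.1,0,0,0,0],[-0.1,0,0,0,0],[-0.1,0,0,0,0],[-0.1,0,0,0,0],[-0.1,0,0,0,0]]]' --grip_force 20

```text
time_s: 9.9
eef_pos: [0.5807, 0.0887, 0.0881]
tool_rot: [2.352, 2.082, 0.0]
force: [1.1, -0.6, -0.5]
finger_gap: 0.0512
grasp_force: 20.0
```

Request:
carry_out --targets '[[[-0.1,0,0,-0.005,0],[-0.1,0,0,-0.01,0],[-0.1,0,0,-0.02,0],[-0.1,0,0,-0.03,0],[-0.1,0,0,-0.035,0],[-0.1,0,0,-0.03,0],[-0.1,0,0,0,0]]]'

```text
time_s: 10.78
eef_pos: [0.5818, 0.0892, 0.2212]
tool_rot: [2.35, 2.081, 0.006]
force: [0.1, -0.5, -3.7]
finger_gap: 0.051
grasp_force: 20.0
```

```bash
python3 -c "
from h import *
print(bot.state()['finger_gap'],bot.state()['grasp_force'],bot.state()['force'])
plan(.395,-.345,.218,83)"
```

```text
0.0510218309724885 19.999419450759888 [ 0.10497341 -0.48744735 -3.73206158]
pos [0.58175455 0.08920345 0.22116473] head 83.0 turn 0.0 then shift [-0.4537 -0.1325  0.0021]
```

Request:
carry_out --targets '[[[-0.1,-0.02,-0.006,0,0],[-0.1,-0.04,-0.012,0,0],[-0.1,-0.045,-0.013,0,0],[-0.1,-0.045,-0.013,0,0],[-0.1,-0.045,-0.013,0,0],[-0.1,-0.045,-0.013,0,0],[-0.1,-0.045,-0.013,0,0],[-0.1,-0.045,-0.013,0,0],[-0.1,-0.045,-0.013,0,0],[-0.1,-0.04,-0.012,0,0],[-0.1,-0.025,-0.007,0,0],[-0.1,-0.014,-0.004,0,0]]]'

```text
time_s: 12.28
eef_pos: [0.3935, -0.3467, 0.2173]
tool_rot: [-2.353, -2.08, 0.0]
force: [0.5, 0.2, -2.9]
finger_gap: 0.0509
grasp_force: 20.0
```

Request:
carry_out --targets '[[[-0.1,0,0,0,0],[-0.1,0,0,0.03,0],[-0.1,0,0,0.04,0],[-0.1,0,0,0.04,0],[-0.1,0,0,0.04,0],[-0.1,0,0,0.03,0],[-0.1,0,0,0.02,0],[-0.1,0,0,0,0],[-0.1,0,0,0,0]]]'

```text
time_s: 13.4
eef_pos: [0.3954, -0.3456, 0.0188]
tool_rot: [2.351, 2.083, 0.001]
force: [0.4, 0.0, -3.3]
finger_gap: 0.0509
grasp_force: 20.0
```

```bash
python3 -c "
from h import *
s,p=look('w4',['pad_mid','jar'])
q=bot.get_image('side')
for t in ['jar','pad_mid']:
  for d in bot.landmark_of(t,q)[:3]: print(t,towld(q,d['position']).round(3),d['p'])
"
```

```text
tcp [ 0.3954 -0.3456  0.0188]
pad_mid 0.77 [ 0.3925 -0.3433  0.0059] [318. 214.]
jar 0.64 [ 0.3943 -0.3494  0.0266] [321. 231.]
jar [ 0.395 -0.349  0.031] 0.72
jar [0.633 0.223 0.   ] 0.59
```

View pics/w4.png

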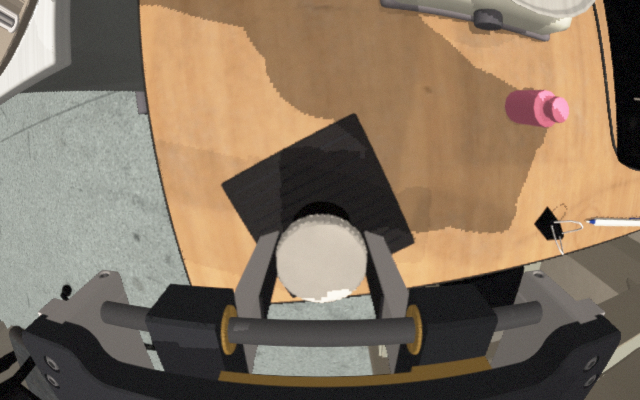

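The jar, with its cap at (322,258), hangs over the middle of the pad (318,180). I lower it slowly.

Request:
carry_out --targets '[[[-0.1,0,0,0.008,0],[-0.1,0,0,0.006,0],[-0.1,0,0,0.003,0],[-0.1,0,0,0.002,0],[-0.1,0,0,0.001,0],[-0.1,0,0,0,0]]]'

```text
time_s: 14.45
eef_pos: [0.3946, -0.346, -0.002]
tool_rot: [2.352, 2.082, 0.0]
force: [-0.5, -1.0, -3.4]
finger_gap: 0.0509
grasp_force: 20.0
```

Request:
carry_out --targets '[[[-0.1,0,0,0.001,0],[-0.1,0,0,0.001,0],[-0.1,0,0,0,0],[-0.1,0,0,0,0]]]'

```text
time_s: 14.95
eef_pos: [0.395, -0.3462, -0.0034]
tool_rot: [2.351, 2.082, 0.0]
force: [-1.2, 1.0, 7.4]
finger_gap: 0.0509
grasp_force: 20.0
```

Contact, so I open and lift off.

Request:
carry_out --targets '[[[0.3,0,0,-0.0005,0],[0.5,0,0,0,0],[0.8,0,0,0,0],[0.8,0,0,0,0],[0.8,0,0,0,0],[0.8,0,0,-0.02,0],[0.8,0,0,-0.045,0],[0.8,0,0,-0.055,0],[0.8,0,0,-0.055,0],[0.8,0,0,-0.055,0],[0.8,0,0,0,0]]]'

```text
time_s: 16.32
eef_pos: [0.3963, -0.3472, 0.2307]
tool_rot: [2.347, 2.078, 0.001]
force: [-0.4, 0.1, -0.9]
finger_gap: 0.0843
grasp_force: 0.0
```

```bash
python3 -c "
from h import *
q=bot.get_image('side')
for t in ['jar','pan_b_mid','pan_a_mid','weight_large','weight_middle','weight_small']:
  for d in bot.landmark_of(t,q)[:2]: print(t,towld(q,d['position']).round(3),d['p'])
plan(.538,-.146,.235,74)
"
```

```text
jar [ 0.392 -0.347  0.009] 0.68
jar [ 0.635  0.218 -0.003] 0.4
pan_b_mid [ 0.544 -0.144  0.089] 0.66
pan_a_mid [0.574 0.092 0.099] 0.69
weight_large [ 0.575 -0.271 -0.002] 0.77
weight_large [ 0.415  0.322 -0.002] 0.65
weight_middle [ 0.522 -0.188  0.091] 0.63
weight_small [0.563 0.383 0.001] 0.73
weight_small [ 0.548 -0.1    0.088] 0.47
pos [ 0.39411866 -0.34563751  0.22542301] head 83.0 turn 9.0 then shift [ 0.2316  0.0833 -0.0095]
```

Request:
carry_out --targets '[[[0.4,0,0,0,6.5],[0.4,0,0,0,6.5],[0.4,0.03,0.01,0,0],[0.4,0.045,0.018,0,0],[0.4,0.045,0.018,0,0],[0.4,0.045,0.018,0,0],[0.4,0.035,0.018,0,0],[0.4,0.022,0.012,0,0],[0.4,0,0,0,0],[0.4,0,0,0,0]]]'

```text
time_s: 17.92
eef_pos: [0.558, -0.17, 0.2259]
tool_rot: [-2.573, -1.802, 0.001]
force: [0.6, -0.4, -0.5]
finger_gap: 0.0658
grasp_force: 0.0
```

Run:
```python
from h import *
s,p=look('w5',['weight_large','weight_middle','weight_small','pan_b_mid','pan_a_mid'])
print(s['finger_gap'])
for t,z in [('weight_large',.1185),('weight_middle',.1125),('weight_small',.1075)]: blob(p,s,t,z)
C=toolcloud(p); R=Ro.from_rotvec(s['tool_rot']).as_matrix(); W=C@R.T+s['eef_pos']
# knob tops: cloud points above pan 
m=(W[...,2]>.118)&(W[...,2]<.155)&(abs(W[...,1]+.14)<.08)&(abs(W[...,0]-.54)<.06)
n,l,st,ce=cv2.connectedComponentsWithStats(m.astype(np.uint8))
for i in range(1,n):
    if st[i,4]>15:
        P=W[l==i]; top=P[P[:,2]>P[:,2].max()-.006]; print(ce[i].round(),st[i,4],P[:,2].max().round(4),'knob',((top.max(0)+top.min(0))/2).round(4),np.ptp(top,axis=0).round(3))
for n in ['scene','side']:
    q=bot.get_image(n); f=200/np.tan(np.radians(q['fov_y']/2));z=q['z_map']
    v,u=np.mgrid[:400,:640]; P=np.stack([(u-q['cx'])/f*z,(v-q['cy'])/f*z,z],-1)
    V=((P-np.array(q['t']))@np.array(q['R']))[z>0]
    for y0 in np.arange(-.1,.25,.05):
        m=(abs(V[:,1]-y0-.025)<.025)&(V[:,2]>.17)&(V[:,2]<.45)&(V[:,0]>.64); print(n,round(y0,2),np.sort(V[m,0])[5:6].round(3))
```

```text
tcp [ 0.558  -0.17    0.2259]
weight_large 0.88 [ 0.5392 -0.1451  0.0898] [299. 166.]
weight_large 0.8 [ 0.5789 -0.2701  0.0029] [357. 222.]
weight_middle 0.72 [ 0.5216 -0.1833  0.0923] [297. 201.]
weight_small 0.78 [ 0.5511 -0.1018  0.0895] [296. 128.]
pan_b_mid 0.69 [ 0.54  -0.147  0.087] [301. 167.]
0.0658445696058178
blob weight_large 0.82 (298, 170, 17) [ 0.5395 -0.1445  0.1185] rad 0.0181
blob weight_large 0.68 (356, 229, 15) [ 0.5771 -0.2302  0.1185] rad 0.0174
blob weight_middle 0.9 (295, 206, 14) [ 0.5208 -0.1825  0.1125] rad 0.016
blob weight_small 0.53 (293, 130, 9) [ 0.5494 -0.1025  0.1075] rad 0.0094
[292. 132.] 110 0.1287 knob [ 0.5498 -0.1028  0.1264] [0.011 0.012 0.005]
[297. 172.] 632 0.1508 knob [ 0.5398 -0.145   0.148 ] [0.019 0.018 0.006]
[294. 209.] 340 0.1381 knob [ 0.521  -0.1836  0.1354] [0.015 0.015 0.005]
scene -0.1 [0.719]
scene -0.05 [0.728]
scene 0.0 [0.765]
scene 0.05 [0.754]
scene 0.1 [0.741]
scene 0.15 [0.743]
scene 0.2 [0.735]
side -0.1 [0.718]
side -0.05 [0.727]
side 0.0 [0.763]
side 0.05 [0.752]
side 0.1 [0.742]
side 0.15 [0.744]
side 0.2 [0.736]
```

View pics/w5.png

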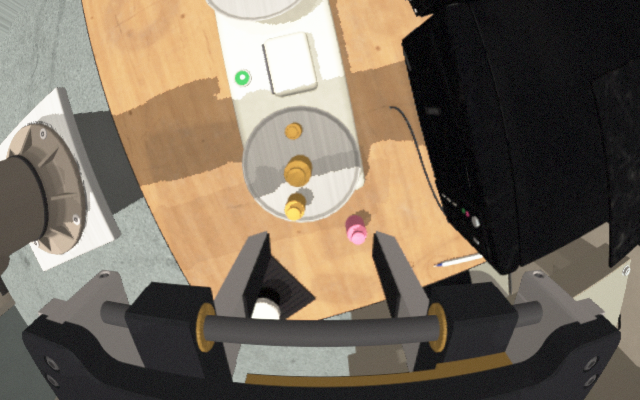

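The picture shows small (293,131), large (297,172), middle (294,207) on pan b and the jar standing on the pad. I'll move middle first, then small, then large, so pan a stays at its upper stop until last.

```bash
python3 -c "
from h import *
plan(.521,-.1836,.14,70)"
```

```text
pos [ 0.55861865 -0.16943894  0.22655174] head 70.0 turn 0.0 then shift [-0.0262 -0.0305  0.0865]
```

Request:
carry_out --targets '[[[0,-0.013,-0.015,0.02,0],[0,-0.013,-0.0155,0.03,0],[0,0,0,0.0365,0],[0,0,0,0,0],[0,0,0,0,0],[0,0,0,0,0]]]'

```text
time_s: 19.23
eef_pos: [0.5221, -0.1834, 0.1414]
tool_rot: [2.571, 1.802, 0.002]
force: [0.5, -0.6, 1.0]
finger_gap: 0.0475
grasp_force: 0.0
```

```bash
cat >> h.py <<'E'
def knobs(p,s,z0,cx,cy,hmin=.028):
    C=toolcloud(p); R=Ro.from_rotvec(s['tool_rot']).as_matrix(); W=C@R.T+s['eef_pos']
    m=(W[...,2]>z0+hmin)&(W[...,2]<z0+.065)&(np.hypot(W[...,1]-cy,W[...,0]-cx)<.066)
    n,l,st,ce=cv2.connectedComponentsWithStats(m.astype(np.uint8))
    for i in range(1,n):
        if st[i,4]>15:
            P=W[l==i]; T=C[l==i]; k=P[:,2]>P[:,2].max()-.006; top=P[k]; tt=T[k]
            print(ce[i].round(),st[i,4],'top',P[:,2].max().round(4),'knob',((top.max(0)+top.min(0))/2).round(4),np.ptp(top,axis=0).round(3),'tool',((tt.max(0)+tt.min(0))/2).round(4))
E
python3 - <<'E'
from h import *
s,p=look('w6',[]); knobs(p,s,.0903,.5445,-.145); print(s['finger_gap'])
plan(.521,-.1836,.14,70)
E
```

```text
tcp [ 0.5221 -0.1834  0.1414]
[319. 107.] 190 top 0.1285 knob [ 0.549  -0.103   0.1263] [0.011 0.011 0.004] tool [ 0.085  -0.0023  0.0151]
[326. 163.] 1147 top 0.1506 knob [ 0.5395 -0.145   0.1477] [0.019 0.018 0.006] tool [ 0.0421  0.0034 -0.0063]
[320. 214.] 623 top 0.1387 knob [ 0.5208 -0.1832  0.1358] [0.014 0.015 0.006] tool [-0.0004 -0.0015  0.0056]
0.04745238459949218
pos [ 0.52198513 -0.18347028  0.14123882] head 70.1 turn 0.1 then shift [-0.0005 -0.0009  0.0012]
```

Request:
carry_out --targets '[[[0,0,-0.0015,0.025,0],[0,0,0,0.03,0],[0,0,0,0.018,0],[0,0,0,0.008,0],[0,0,0,0,0],[-0.7,0,0,0,0],[-0.7,0,0,0,0],[-0.7,0,0,0,0],[-0.7,0,0,0,0],[-0.7,0,0,0,0]]]' --grip_force 12

```text
time_s: 20.52
eef_pos: [0.5201, -0.183, 0.0594]
tool_rot: [2.572, 1.802, 0.001]
force: [0.7, -0.3, 6.2]
finger_gap: 0.0227
grasp_force: 12.0
```

Request:
carry_out --targets '[[[-0.7,0,0,-0.003,0],[-0.7,0,0,-0.005,0],[-0.7,0,0,-0.01,0],[-0.7,0,0,-0.02,0],[-0.7,0,0,-0.035,0],[-0.7,0,0,-0.035,0],[-0.7,0,0,-0.035,0],[-0.7,0,0,0,0]]]'

```text
time_s: 21.52
eef_pos: [0.5211, -0.1832, 0.2051]
tool_rot: [2.57, 1.801, 0.004]
force: [0.6, 0.6, -0.6]
finger_gap: 0.022
grasp_force: 12.0
```

Run:
```python
from h import *
s,p=tips(); knobs(p,s,.0903,.5445,-.145)
for t in ['pan_a_mid','pan_b_mid']:
    for d in bot.landmark_of(t,p)[:1]: print(t,towld(p,d['position'],s).round(4),d['p'])
C=toolcloud(p);print(C[190:260:8,320].round(3).tolist())
plan(.563,.0573,.205,70)
```

```text
tip -1 0.02197375507660534 [[0.006, -0.01, -0.033], [0.007, -0.013, -0.039], [0.009, -0.008, -0.041], [0.009, -0.019, -0.043], [0.007, -0.013, -0.045], [0.009, -0.013, -0.047], [0.009, -0.016, -0.048], [0.009, -0.022, -0.049], [0.001, -0.012, -0.05], [0.01, -0.02, -0.051]]
tip 1 0.02197375507660534 [[0.003, 0.01, -0.032], [0.004, 0.01, -0.039], [0.009, 0.016, -0.043], [0.009, 0.018, -0.045], [0.009, 0.013, -0.046], [0.008, 0.012, -0.048], [0.009, 0.02, -0.049], [0.006, 0.009, -0.05], [0.009, 0.021, -0.051], [0.009, 0.021, -0.052]]
[321. 107.] 119 top 0.1291 knob [ 0.549  -0.103   0.1266] [0.011 0.012 0.005] tool [ 0.0852 -0.0017  0.0785]
[326. 152.] 712 top 0.1509 knob [ 0.5396 -0.1448  0.1481] [0.018 0.018 0.006] tool [0.0424 0.0042 0.057 ]
pan_b_mid [ 0.5421 -0.1468  0.0881] 0.91
[[-0.006, -0.002, 0.115], [-0.015, -0.002, 0.115], [-0.024, -0.002, 0.112], [-0.067, -0.002, 0.205], [-0.079, -0.002, 0.204], [0.011, -0.001, -0.043], [0.011, -0.001, -0.055], [0.011, -0.001, -0.064], [0.007, -0.001, -0.066]]
pos [ 0.51919667 -0.18279698  0.20146489] head 70.0 turn 0.0 then shift [ 0.2406 -0.041  -0.0035]
```

Request:
carry_out --targets '[[[-0.7,0.02,-0.004,0,0],[-0.7,0.04,-0.007,0,0],[-0.7,0.045,-0.008,0,0],[-0.7,0.045,-0.008,0,0],[-0.7,0.045,-0.008,0,0],[-0.7,0.03,-0.005,0.01,0],[-0.7,0.015,-0.0025,0.03,0],[-0.7,0,0,0.035,0],[-0.7,0,0,0.03,0],[-0.7,0,0,0.012,0],[-0.7,0,0,0,0],[-0.7,0,0,0,0]]]'

```text
time_s: 23.18
eef_pos: [0.5623, 0.0573, 0.086]
tool_rot: [2.573, 1.802, 0.002]
force: [0.4, -0.5, 0.2]
finger_gap: 0.0224
grasp_force: 12.0
```

Run:
```python
from h import *
s,p=look('w7',['pan_a_mid'])
C=toolcloud(p); R=Ro.from_rotvec(s['tool_rot']).as_matrix(); W=C@R.T+s['eef_pos']
m=(np.hypot(W[...,0]-.5755,W[...,1]-.11)<.035)&(W[...,2]>.08); print('floor z',np.median(W[m],axis=0))
```

```text
tcp [0.5623 0.0573 0.086 ]
pan_a_mid 0.96 [0.5737 0.0932 0.102 ] [320. 178.]
floor z [0.56985534 0.09399886 0.23545863]
```

View pics/w7.png

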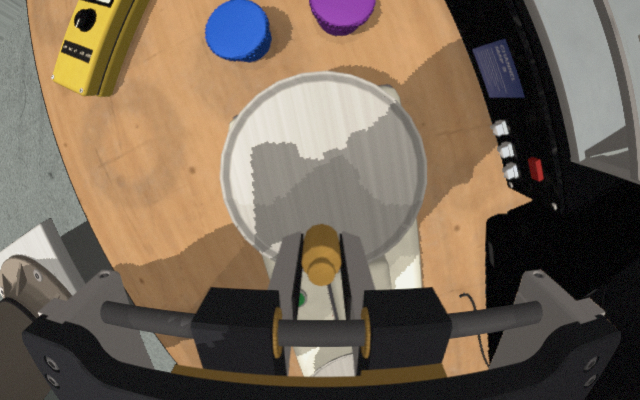

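The middle weight, with its knob at (321,268), hangs over the near part of pan a, whose centre is about (323,172). I lower it.

Request:
carry_out --targets '[[[-0.7,0,0,0.004,0],[-0.7,0,0,0.003,0],[-0.7,0,0,0.002,0],[-0.7,0,0,0.001,0],[-0.7,0,0,0.001,0],[-0.7,0,0,0,0]]]'

```text
time_s: 24.02
eef_pos: [0.5616, 0.0572, 0.074]
tool_rot: [-2.573, -1.803, 0.0]
force: [-0.7, -0.1, 1.6]
finger_gap: 0.0225
grasp_force: 12.0
```

Request:
carry_out --targets '[[[-0.7,0,0,0.001,0],[-0.7,0,0,0,0],[-0.7,0,0,0,0]]]'

```text
time_s: 24.4
eef_pos: [0.5618, 0.0572, 0.0731]
tool_rot: [2.573, 1.803, 0.0]
force: [-0.4, 0.1, 1.2]
finger_gap: 0.0226
grasp_force: 12.0
```

Request:
carry_out --targets '[[[-0.4,0,0,0,0],[-0.2,0,0,0,0],[0,0,0,0,0],[0,0,0,0,0],[0,0,0,-0.01,0],[0,0,0,-0.03,0],[0,0,0,-0.05,0],[0,0,0,-0.04,0],[0,0,0,0,0],[0,0,0,0,0]]]'

```text
time_s: 25.65
eef_pos: [0.5614, 0.057, 0.2029]
tool_rot: [2.573, 1.803, -0.0]
force: [-0.2, 0.2, -0.5]
finger_gap: 0.0472
grasp_force: 0.0
```

Run:
```python
from h import *
s,p=look('w8',['pan_a_mid']); knobs(p,s,.1045,.5755,.0925)
plan(.5495,-.1028,.14,70)
```

```text
tcp [0.5614 0.057  0.2029]
pan_a_mid 0.95 [0.5778 0.0944 0.1034] [324. 150.]
[321. 197.] 456 top 0.1547 knob [0.5608 0.0578 0.1519] [0.015 0.014 0.006] tool [ 0.0005 -0.0007  0.051 ]
pos [0.5610762  0.05704248 0.20207375] head 70.0 turn 0.0 then shift [-0.1541  0.0439  0.0621]
```

Request:
carry_out --targets '[[[0,-0.025,0.007,0,0],[0,-0.045,0.013,0,0],[0,-0.045,0.013,0,0],[0,-0.029,0.008,0.02,0],[0,-0.01,0.003,0.03,0],[0,0,0,0.012,0],[0,0,0,0,0],[0,0,0,0,0]]]'

```text
time_s: 26.75
eef_pos: [0.5511, -0.1017, 0.1418]
tool_rot: [2.571, 1.804, 0.001]
force: [0.6, 0.3, 0.0]
finger_gap: 0.0468
grasp_force: 0.0
```

Run:
```python
from h import *
s,p=look('w9',[]); knobs(p,s,.0903,.5445,-.145); print(s['finger_gap'])
```

```text
tcp [ 0.5511 -0.1017  0.1418]
[320. 216.] 171 top 0.1285 knob [ 0.5494 -0.1027  0.1255] [0.012 0.011 0.006] tool [-0.0014 -0.0012  0.0163]
[327. 265.] 1068 top 0.1509 knob [ 0.5396 -0.1447  0.1479] [0.018 0.018 0.006] tool [-0.0443  0.004  -0.0061]
0.046799241365302106
```

Request:
carry_out --targets '[[[0,-0.001,-0.001,0.025,0],[0,0,0,0.03,0],[0,0,0,0.018,0],[0,0,0,0.008,0],[0,0,0,0,0],[-0.2,0,0,0,0],[-0.2,0,0,0,0]]]'

```text
time_s: 27.68
eef_pos: [0.5496, -0.1033, 0.0607]
tool_rot: [2.572, 1.802, 0.001]
force: [-0.3, -0.5, 0.7]
finger_gap: 0.038
grasp_force: 0.0
```

Request:
carry_out --targets '[[[-0.8,0,0,0,0],[-0.8,0,0,0,0],[-0.8,0,0,0,0],[-0.8,0,0,0,0]]]' --grip_force 10

```text
time_s: 28.18
eef_pos: [0.5493, -0.1032, 0.0601]
tool_rot: [2.573, 1.803, 0.0]
force: [-0.1, -0.3, 2.3]
finger_gap: 0.0174
grasp_force: 10.0
```

Request:
carry_out --targets '[[[-0.8,0,0,-0.003,0],[-0.8,0,0,-0.005,0],[-0.8,0,0,-0.01,0],[-0.8,0,0,-0.02,0],[-0.8,0,0,-0.035,0],[-0.8,0,0,-0.035,0],[-0.8,0,0,-0.032,0],[-0.8,0,0,0,0],[-0.8,0.02,-0.004,0,0],[-0.8,0.04,-0.0075,0,0],[-0.8,0.045,-0.0085,0,0]]]'

```text
time_s: 29.55
eef_pos: [0.5659, 0.0029, 0.1996]
tool_rot: [-2.574, -1.801, 0.001]
force: [0.8, -0.3, -0.4]
finger_gap: 0.0178
grasp_force: 10.0
```

Request:
carry_out --targets '[[[-0.8,0.045,-0.0085,0,0],[-0.8,0.045,-0.0085,0,0],[-0.8,0.025,-0.0045,0,0],[-0.8,0.0115,-0.0017,0.02,0],[-0.8,0,0,0.04,0],[-0.8,0,0,0.04,0],[-0.8,0,0,0.014,0],[-0.8,0,0,0,0],[-0.8,0,0,0,0]]]'

```text
time_s: 30.68
eef_pos: [0.5884, 0.1292, 0.0873]
tool_rot: [2.573, 1.802, 0.002]
force: [0.2, -0.2, 0.2]
finger_gap: 0.0174
grasp_force: 10.0
```

Run:
```python
from h import *
s,p=look('w10',['pan_a_mid']); knobs(p,s,.1045,.5755,.0925); print(s['finger_gap'],s['force'])
```

```text
tcp [0.5884 0.1292 0.0873]
pan_a_mid 0.87 [0.5759 0.0954 0.1034] [322. 274.]
[321. 252.] 2305 top 0.1695 knob [0.5905 0.1365 0.1665] [0.039 0.017 0.006] tool [ 0.0052 -0.0009 -0.0792]
[320. 355.] 421 top 0.155 knob [0.5609 0.0581 0.152 ] [0.015 0.015 0.006] tool [-0.0761 -0.0015 -0.0648]
0.017426535492003598 [ 0.15819446 -0.17502992  0.22283812]
```

Request:
carry_out --targets '[[[-0.8,0,0,0.005,0],[-0.8,0,0,0.004,0],[-0.8,0,0,0.001,0],[-0.8,0,0,0.001,0],[-0.8,0,0,0.001,0],[-0.8,0,0,0,0],[-0.8,0,0,0,0]]]'

```text
time_s: 31.65
eef_pos: [0.5876, 0.1292, 0.0741]
tool_rot: [-2.573, -1.803, -0.0]
force: [-0.5, 0.1, 0.0]
finger_gap: 0.0175
grasp_force: 10.0
```

Request:
carry_out --targets '[[[-0.5,0,0,0,0],[-0.3,0,0,0,0],[-0.1,0,0,0,0],[0,0,0,0,0],[0,0,0,0,0],[0,0,0,-0.01,0],[0,0,0,-0.03,0],[0,0,0,-0.05,0],[0,0,0,-0.04,0],[0,0,0,0,0],[0,0,0,0,0]]]'

```text
time_s: 33.02
eef_pos: [0.5874, 0.129, 0.2039]
tool_rot: [2.573, 1.803, -0.0]
force: [0.3, -0.4, -2.1]
finger_gap: 0.047
grasp_force: 0.0
```

Run:
```python
from h import *
s,p=look('w11',['pan_a_mid']); knobs(p,s,.1045,.5755,.0925,.02)
plan(.5396,-.1448,.16,70)
```

```text
tcp [0.5874 0.129  0.2039]
pan_a_mid 0.57 [0.5771 0.092  0.1027] [324. 221.]
[321. 194.] 271 top 0.1446 knob [0.5869 0.13   0.1425] [0.012 0.011 0.004] tool [ 0.0009 -0.0007  0.0614]
[321. 266.] 470 top 0.1552 knob [0.5612 0.0575 0.1523] [0.015 0.014 0.006] tool [-0.0762 -0.0002  0.0516]
pos [0.58699569 0.12894489 0.20300434] head 70.0 turn 0.0 then shift [-0.2734  0.0491  0.0432]
```

Request:
carry_out --targets '[[[0,-0.025,0.004,0,0],[0,-0.045,0.008,0,0],[0,-0.05,0.009,0,0],[0,-0.05,0.009,0,0],[0,-0.05,0.009,0,0],[0.1,-0.035,0.006,0,0],[0.1,-0.018,0.004,0.02,0],[0.1,0,0,0.023,0],[0.1,0,0,0,0],[0.1,0,0,0,0]]]'

```text
time_s: 34.38
eef_pos: [0.5407, -0.1437, 0.1613]
tool_rot: [-2.572, -1.803, -0.0]
force: [-0.4, 0.2, 0.2]
finger_gap: 0.0517
grasp_force: 0.0
```

Run:
```python
from h import *
s,p=look('w12',[]); knobs(p,s,.0903,.5445,-.145); print(s['finger_gap'])
```

```text
tcp [ 0.5407 -0.1437  0.1613]
[321. 209.] 971 top 0.1503 knob [ 0.5396 -0.1448  0.1474] [0.019 0.019 0.006] tool [-0.0012 -0.0008  0.014 ]
0.05167021948611673
```

Request:
carry_out --targets '[[[0.1,-0.001,-0.001,0.03,0],[0.1,0,0,0.035,0],[0.1,0,0,0.022,0],[0.1,0,0,0.01,0],[0.1,0,0,0,0],[-0.6,0,0,0,0],[-0.6,0,0,0,0],[-0.6,0,0,0,0],[-0.6,0,0,0,0],[-0.6,0,0,0,0]]]' --grip_force 18

```text
time_s: 35.67
eef_pos: [0.5397, -0.1449, 0.0646]
tool_rot: [2.572, 1.802, 0.001]
force: [-0.5, -1.0, 6.9]
finger_gap: 0.0283
grasp_force: 18.0
```

Request:
carry_out --targets '[[[-0.6,0,0,-0.004,0],[-0.6,0,0,-0.008,0],[-0.6,0,0,-0.015,0],[-0.6,0,0,-0.025,0],[-0.6,0,0,-0.035,0],[-0.6,0,0,-0.035,0],[-0.6,0,0,-0.018,0],[-0.6,0,0,0,0],[-0.6,0.02,-0.004,0,0],[-0.6,0.035,-0.0075,0,0],[-0.6,0.04,-0.0085,0,0]]]'

```text
time_s: 37.05
eef_pos: [0.5521, -0.0481, 0.2024]
tool_rot: [-2.573, -1.801, 0.003]
force: [0.4, 0.6, -2.4]
finger_gap: 0.0287
grasp_force: 18.0
```

Request:
carry_out --targets '[[[-0.6,0.045,-0.009,0,0],[-0.6,0.045,-0.009,0,0],[-0.6,0.03,-0.006,0,0],[-0.6,0.015,-0.003,0,0],[-0.6,0.006,-0.0018,0,0],[-0.6,0,0,0.03,0],[-0.6,0,0,0.03,0],[-0.6,0,0,0,0],[-0.6,0,0,0,0]]]'

```text
time_s: 38.17
eef_pos: [0.5744, 0.0932, 0.145]
tool_rot: [2.573, 1.802, 0.001]
force: [-0.8, 0.7, -1.6]
finger_gap: 0.028
grasp_force: 18.0
```

Run:
```python
from h import *
s,p=look('w13',['pan_a_mid','pan_b_mid','weight_small','weight_middle']); knobs(p,s,.0885,.5755,.0925,.025); print(s['finger_gap'],s['force'])
```

```text
tcp [0.5744 0.0932 0.145 ]
pan_a_mid 0.91 [0.5782 0.092  0.0895] [326. 200.]
pan_a_mid 0.53 [ 0.5403 -0.1449  0.1064] [361. 384.]
weight_small 0.64 [0.5886 0.1291 0.0908] [323. 159.]
[321. 164.] 364 top 0.1286 knob [0.5869 0.1297 0.1258] [0.012 0.012 0.006] tool [ 0.0386 -0.0008  0.0192]
0.028032149156412334 [-0.77989832  0.69213115 -1.60099896]
```

View pics/w13.png

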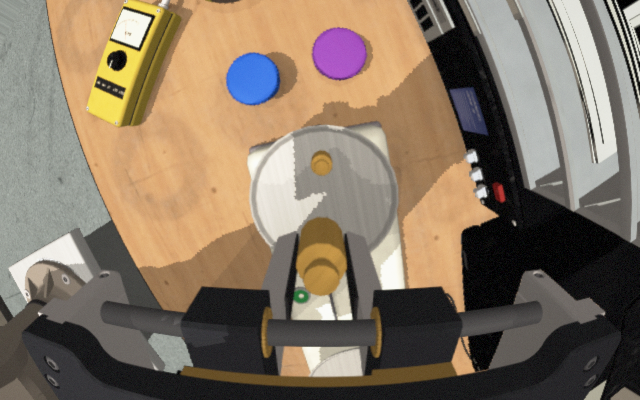

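The small weight stands at (321,163) and the large one is held above the pan's middle. Pan a is down at its stop, so I lower.

Request:
carry_out --targets '[[[-0.6,0,0,0.02,0],[-0.6,0,0,0.025,0],[-0.6,0,0,0.02,0],[-0.6,0,0,0.008,0],[-0.6,0,0,0.004,0],[-0.6,0,0,0.002,0],[-0.6,0,0,0.001,0],[-0.6,0,0,0,0],[-0.6,0,0,0,0]]]'

```text
time_s: 39.55
eef_pos: [0.5743, 0.0939, 0.0646]
tool_rot: [2.572, 1.803, 0.001]
force: [-1.3, -0.4, 7.2]
finger_gap: 0.0286
grasp_force: 18.0
```

Contact, so I release.

Request:
carry_out --targets '[[[-0.4,0,0,-0.0005,0],[-0.2,0,0,0,0],[0,0,0,0,0],[0.1,0,0,0,0],[0.1,0,0,0,0],[0.1,0,0,-0.01,0],[0.1,0,0,-0.03,0],[0.1,0,0,-0.05,0],[0.1,0,0,-0.05,0],[0.6,0,0,0,0],[0.6,0,0,0,0]]]'

```text
time_s: 40.92
eef_pos: [0.5736, 0.0936, 0.2045]
tool_rot: [2.573, 1.803, -0.0]
force: [0.0, 0.4, -0.9]
finger_gap: 0.0685
grasp_force: 0.0
```

Run:
```python
from h import *
s,p=look('w14',['pan_a_mid','pan_b_mid']); knobs(p,s,.0885,.5755,.0925,.025)
q=bot.get_image('side')
for d in bot.landmark_of('jar',q)[:2]: print('jar',towld(q,d['position']).round(3),d['p'])
plan(.394,-.346,.205,83)
```

```text
tcp [0.5736 0.0936 0.2045]
pan_a_mid 0.56 [0.573  0.0933 0.0891] [321. 185.]
pan_b_mid 0.58 [ 0.5371 -0.1434  0.1031] [355. 351.]
[322. 154.] 243 top 0.129 knob [0.5872 0.1295 0.1266] [0.011 0.011 0.005] tool [0.0383 0.0007 0.0778]
[321. 193.] 732 top 0.1503 knob [0.5733 0.094  0.1473] [0.018 0.018 0.006] tool [-0.0001 -0.0007  0.0572]
[322. 227.] 415 top 0.1387 knob [0.5606 0.0574 0.1358] [0.015 0.015 0.006] tool [-0.0384  0.0003  0.0687]
jar [ 0.391 -0.349  0.008] 0.97
jar [ 0.635  0.222 -0.002] 0.54
pos [0.57345398 0.09366769 0.20362495] head 70.1 turn -12.9 then shift [-0.4583 -0.1245 -0.0011]
```

Request:
carry_out --targets '[[[0.9,0,0,0,-6.5],[0.9,0,0,0,-6.5],[0.9,-0.025,-0.0065,0,0],[0.9,-0.045,-0.012,0,0],[0.9,-0.05,-0.0135,0,0],[0.9,-0.05,-0.0135,0,0],[0.9,-0.05,-0.0135,0,0],[0.9,-0.05,-0.0135,0,0],[0.9,-0.05,-0.0135,0,0],[0.9,-0.05,-0.0135,0,0],[0.9,-0.05,-0.0135,0,0],[0.9,-0.0385,-0.0105,0,0]]]'

```text
time_s: 42.68
eef_pos: [0.3944, -0.3482, 0.204]
tool_rot: [-2.353, -2.081, 0.0]
force: [1.0, 0.6, -0.4]
finger_gap: 0.0893
grasp_force: 0.0
```

Request:
carry_out --targets '[[[0.9,0,0,0.03,0],[0.9,0,0,0.05,0],[0.9,0,0,0.02,0],[0.9,0,0,0,0],[0.9,0,0,0,0]]]'

```text
time_s: 43.3
eef_pos: [0.3962, -0.3466, 0.1053]
tool_rot: [2.352, 2.082, 0.0]
force: [0.2, -0.3, 0.8]
finger_gap: 0.0893
grasp_force: 0.0
```

Run:
```python
from h import *
s,p=look('w15',['jar'])
C=toolcloud(p); m=(abs(C[...,0])<.06)&(abs(C[...,1])<.035)&(abs(s['eef_pos'][2]-C[...,2]-.06)<.006)
P=C[m]; print(m.sum(),P.min(0).round(4),P.max(0).round(4))
plan(.395,-.3462,-.0034,83)
```

```text
tcp [ 0.3962 -0.3466  0.1053]
jar 0.79 [ 0.3929 -0.3497  0.0075] [319. 192.]
2717 [-0.0278 -0.0293  0.0415] [0.0262 0.0253 0.0511]
pos [ 0.39638495 -0.34681552  0.10556422] head 83.0 turn 0.0 then shift [ 0.0005 -0.0016  0.109 ]
```

Request:
carry_out --targets '[[[0.9,-0.001,-0.002,0.03,0],[0.9,0,0,0.035,0],[0.9,0,0,0.025,0],[0.9,0,0,0.012,0],[0.9,0,0,0.005,0],[0.9,0,0,0,0],[-0.1,0,0,0,0],[-0.1,0,0,0,0],[-0.1,0,0,0,0],[-0.1,0,0,0,0],[-0.1,0,0,0,0],[-0.1,0,0,0,0]]]' --grip_force 20

```text
time_s: 44.9
eef_pos: [0.3939, -0.3473, -0.0024]
tool_rot: [2.352, 2.082, 0.0]
force: [0.8, 0.2, 2.5]
finger_gap: 0.0508
grasp_force: 20.0
```

Request:
carry_out --targets '[[[-0.1,0,0,-0.005,0],[-0.1,0,0,-0.015,0],[-0.1,0,0,-0.035,0],[-0.1,0,0,-0.05,0],[-0.1,0,0,-0.05,0],[-0.1,0,0,-0.045,0],[-0.1,0,0,-0.015,0],[-0.1,0,0,0,0]]]'

```text
time_s: 45.9
eef_pos: [0.3936, -0.3473, 0.213]
tool_rot: [2.351, 2.082, -0.0]
force: [-0.1, 0.8, -4.0]
finger_gap: 0.051
grasp_force: 20.0
```

Run:
```python
from h import *
plan(.5415,-.1455,.21,83)
```

```text
pos [ 0.39363207 -0.34726841  0.21297204] head 83.0 turn 0.0 then shift [0.2183 0.1222 0.0029]
```

Request:
carry_out --targets '[[[-0.1,0.02,0.0115,0,0],[-0.1,0.04,0.0225,0,0],[-0.1,0.045,0.025,0,0],[-0.1,0.045,0.025,0,0],[-0.1,0.04,0.0225,0,0],[-0.1,0.02,0.0115,0,0],[-0.1,0.0085,0.005,0,0],[-0.1,0,0,0.03,0],[-0.1,0,0,0.04,0],[-0.1,0,0,0.02,0],[-0.1,0,0,0,0],[-0.1,0,0,0,0]]]'

```text
time_s: 47.4
eef_pos: [0.5423, -0.1456, 0.123]
tool_rot: [2.353, 2.082, 0.0]
force: [0.7, -0.4, -2.8]
finger_gap: 0.0511
grasp_force: 20.0
```

Run:
```python
from h import *
s,p=look('w16',['pan_b_mid','jar'])
q=bot.get_image('side')
for t in ['jar','pan_b_mid']:
  for d in bot.landmark_of(t,q)[:2]: print(t,towld(q,d['position']).round(3),d['p'])
```

```text
tcp [ 0.5423 -0.1456  0.123 ]
pan_b_mid 0.64 [ 0.5395 -0.1435  0.1049] [318. 212.]
jar 0.62 [ 0.5402 -0.149   0.13  ] [320. 230.]
jar [ 0.54  -0.147  0.134] 0.93
pan_b_mid [ 0.546 -0.147  0.105] 0.84
```

View pics/w16.png

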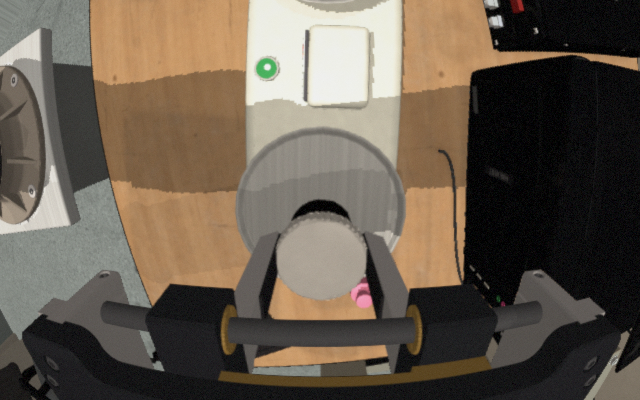

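The jar cap (322,255) is centred over pan b, whose rim spans u 237–405. I lower it onto the raised pan and carry on down to the level height.

Request:
carry_out --targets '[[[-0.1,0,0.001,0.008,0],[-0.1,0,0,0.008,0],[-0.1,0,0,0.005,0],[-0.1,0,0,0.003,0],[-0.1,0,0,0.002,0],[-0.1,0,0,0.002,0],[-0.1,0,0,0.002,0],[-0.1,0,0,0.001,0],[-0.1,0,0,0.001,0],[-0.1,0,0,0.001,0],[-0.1,0,0,0,0],[-0.1,0,0,0,0]]]'

```text
time_s: 49.2
eef_pos: [0.5432, -0.1453, 0.0895]
tool_rot: [-2.352, -2.083, -0.0]
force: [-1.6, 1.0, -0.5]
finger_gap: 0.051
grasp_force: 20.0
```

Request:
carry_out --targets '[[[-0.1,0,0,0,0],[-0.1,0,0,0,0],[0.15,0,0,0,0],[0.3,0,0,0,0],[0.6,0,0,0,0],[0.8,0,0,0,0],[0.8,0,0,0,0],[0.8,0,0,0,0],[0.8,0,0,-0.02,0],[0.8,0,0,-0.045,0],[0.8,0,0,-0.05,0],[0.8,0,0,-0.05,0]]]'

```text
time_s: 50.7
eef_pos: [0.543, -0.1452, 0.2561]
tool_rot: [-2.352, -2.083, -0.0]
force: [0.9, -0.2, -0.2]
finger_gap: 0.0845
grasp_force: 0.0
```

Request:
carry_out --targets '[[[0.8,-0.02,0,-0.03,0],[0.8,-0.04,0,-0.02,0],[0.8,-0.04,0,0,0],[0.8,-0.02,0,0,0],[0.8,0,0,0,0],[0.8,0,0,0,0],[0.8,0,0,0,0],[0.8,0,0,0,0],[0.8,0,0,0,0],[0.8,0,0,0,0]]]'

```text
time_s: 51.95
eef_pos: [0.5287, -0.2643, 0.3045]
tool_rot: [-2.352, -2.083, -0.0]
force: [-0.4, 0.6, -0.8]
finger_gap: 0.0845
grasp_force: 0.0
```

Run:
```python
from h import *
s,p=look('w17',['pan_b_mid','pan_a_mid','jar']); knobs(p,s,.0965,.5755,.0925,.022)
C=toolcloud(p); R=Ro.from_rotvec(s['tool_rot']).as_matrix(); W=C@R.T+s['eef_pos']
m=(np.hypot(W[...,0]-.543,W[...,1]+.145)<.04)&(W[...,2]>.146)&(W[...,2]<.17); P=W[m]
print('jar top',np.percentile(P,[2,98],axis=0).round(4))
for n in ['side','scene']:
    q=bot.get_image(n)
    for t in ['jar','pan_b_mid','pan_a_mid','survey_meter','soil_beaker']:
        for d in bot.landmark_of(t,q)[:1]: print(n,t,towld(q,d['position']).round(3),d['p'])
    if n=='side': cv2.imwrite('pics/s17.png',np.hstack([p['pixels'],cv2.resize(q['pixels'][140:310,260:428],(400,400))])[:, ::1][:,240:])
```

```text
tcp [ 0.5287 -0.2643  0.3045]
pan_b_mid 0.55 [ 0.545  -0.1466  0.0953] [323.  83.]
jar 0.78 [ 0.5455 -0.1472  0.096 ] [323.  83.]
jar top [[ 0.5187 -0.1697  0.1503]
 [ 0.5662 -0.1215  0.1544]]
side jar [ 0.543 -0.145  0.099] 0.87
side pan_b_mid [ 0.544 -0.144  0.097] 0.86
side pan_a_mid [0.574 0.094 0.093] 0.88
side survey_meter [ 0.416  0.322 -0.003] 0.79
side soil_beaker [0.564 0.383 0.004] 0.85
scene jar [ 0.544 -0.142  0.098] 0.87
scene pan_b_mid [ 0.543 -0.144  0.099] 0.68
scene pan_a_mid [0.575 0.099 0.094] 0.89
scene survey_meter [ 0.415  0.322 -0.003] 0.63
scene soil_beaker [ 0.564  0.385 -0.002] 0.72
```

View pics/s17.png

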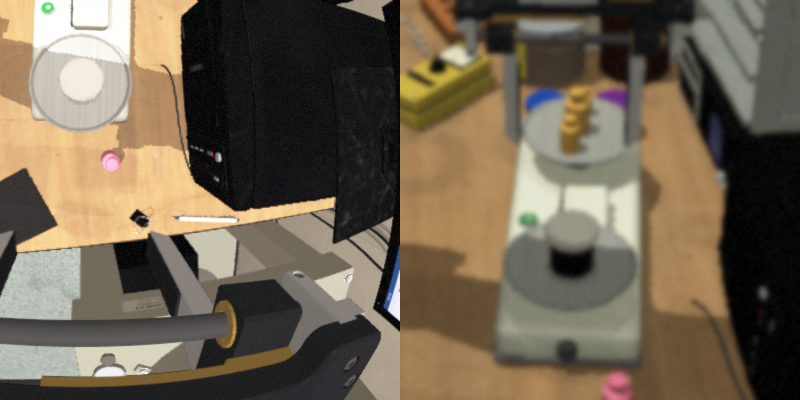

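The jar stands in the middle of pan b, and the three weights stand upright on pan a. Both pans read about 0.096 m, which is level, and the survey meter and soil beaker have not moved. I hand the job in.

```bash
python3 -c "
from h import *
print(bot.sign_off())"
```

```text
the job is handed in; nothing more can be done
None
```

The exchange is done and handed in at about 52 s: the jar stands in the middle of pan b, the three weights stand upright on pan a, and the balance reads level to within the few millimetres the cameras resolve.

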